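Break a stuck relay-box lid off its seal and hold it ajar

TASK

The sealed relay box bolted down on the bench may have let in damp, and its lid is stuck on the rubber seal. Swing the clamp lever on the front of the box about a quarter turn, so that its nose is clear of the lid, then pull the lid up (it has a bar handle) until the seal lets go, and finish still holding the lid ajar, with its front edge about 3 cm (2 to 4 cm) up, so that I can look in at the relays with a torch. Keep hold of it at the end, since it drops shut if released, and never let it fly up wider than about 6 cm, because the leads inside are short. Leave the tools and parts lying round about where they are.

Things in the scene. Friction and masses are not known exactly. Their poses are not given: they have to be found in the camera images.
- relay_box: grey cast box fixed to the bench, 120 (x) x 170 (y) mm, shut lid top 73 to 76 mm up, on a 5 mm steel plate 175 x 210 mm. Origin: centre of its underside on the bench top. x axis: from the front (clamp lever, facing the robot) to the hinge at the back; z up; turned up to 0.3 rad either way. A cast boss bearing the lever's pivot stands out from the middle of its front to x = -101 mm
- clamp (a joint): angle of the clamp lever (rad) about its upright pivot. 0: clamped, arm along the box front towards box -y, short nose (at right angles to the arm) over the lid's front edge. Grows as the arm swings clockwise seen from above, away from the box. 1.57: quarter turn, arm straight out along box -x; stop at 1.7. Starts at 0 to 0.12; below about 1.15 it blocks the lid. Takes 2 N at the knob, stays put
- clamp_pivot (a point): point on the lever's pivot axis, 98 mm above the bench (knob mid-height), fixed to the box at box x = -83 mm, y = 0
- clamp_knob (a point): middle of the black upright knob on the end of the lever arm: 16 mm across, 82 to 115 mm above the bench, 60 mm from the pivot axis; it turns with the lever. The steel arm under it is 12 mm wide, its top at 84 mm
- lid (a joint): opening angle of the lid (rad). 0: shut; grows as the front edge rises (0.15: 20 mm, 0.30: 39 mm); stop at 1.7. The seal resists: the upward pull at the handle peaks at some 12 to 18 N in the first 0.02 rad (more if a tight grip keeps the bar from turning), eases off and is gone above 0.08 rad, leaving 2 to 4 N of weight. Released, it falls back onto the seal, below 0.09 rad
- lid_hinge (a point): middle of the lid's hinge axis at the back of the box, at box x = +68.5 mm, 66 mm above the bench; the axis lies along box y
- lid_grip (a point): middle of the lid's bar handle: round black bar, 12 mm thick, along box y, 80 mm clear between two posts; when shut its axis is 113 mm above the bench (37 mm clear of the lid's top) at box x = -18 mm. It swings about the hinge with the lid
- lid_edge (a point): middle of the lid's front edge, 132 mm from the hinge axis
- meter: bystander: orange multimeter lying face up, 168 x 79 x 56 mm, left of the box
- pocket_torch: bystander: black pocket torch, 106 x 35 x 31 mm, lying right of the box
- spare_relay: bystander: grey relay cube, 28 x 28 x 34 mm, in front of the box on the left
- union: bystander: brass pipe union, 19 x 36 x 17 mm, in front of the box on the right
- side_cutters: bystander: pliers with red handles, 166 x 52 x 14 mm, lying to the right
- plug_a: bystander: spark plug, 76 x 20 x 18 mm, lying to the right
- plug_b: bystander: the other spark plug, beside the first

How it is judged:
By the outcome, as a careful person would: the job done as asked, in the order asked, and still so for the second after the job is handed in, while the arm keeps its last pose, push and grip.
It also fails if it takes over 45 s, if anything falls off the work surface, if the arm or the gripper's body presses on something with over 40 N, if the wrist force passes 120 N, or if a joint passes its speed limit or range.

ROBOT

A 6-joint arm with a two-finger parallel gripper is mounted at the origin on a cart in front of the work surface, level with it; the furniture and walls round the work are solid. World frame = base frame: x ahead of the robot, y to its left, z up, the work surface at z = 0. Lengths are in mm, angles in rad, forces in N, time in s.
With the tool pointing down it reaches from about 350 to 775 mm from the base axis. Payload 7.3 kg.
Tool frame: the origin (TCP) lies on the mounting face of the last link; the fingertips stand 178 mm ahead of it and the grasp point (between the pads) lies 159 mm ahead of it; z points along the fingers, y is the line along which they close (so a half turn about z gives the same grasp; the last joint's range is limited). The gripper opens to 92 mm and grips with 3 to 60 N. Pads are 19 mm wide; open, the fingers measure 130 mm over their backs; the gripper's body (75 mm by 190 mm) begins 47 mm behind the grasp point.
Start: joints at [-0.146, 0.342, 1.524, -0, 1.275, -0.146], TCP at [525.003, 0.022, 404.741] pointing down, gripper open.
Joint ranges: [-2.53, 2.53], [-0.77, 2.02], [0.04, 2.7], [-1, 4.14], [0.28, 2.66], [-3.11, 3.11]. Speed limits (rad/s): [2.57, 2.57, 3.14, 3.14, 3.14, 3.14].

INTERFACE

Orientations are given as [roll, pitch, yaw] about the fixed x, y, z axes, in that order (R = Rz(yaw) Ry(pitch) Rx(roll)).
In Python, from plant import bot gives the robot as it stands.
- The arm moves only by the tool shift_gripper, called after ">>>" in YAML: its name, and indented under it one key for each argument. Schema: {"type":"object","properties":{"ticks":{"type":"array","items":{"type":"array","prefixItems":[{"type":"number"},{"type":"array","items":{"type":"number"},"minItems":3,"maxItems":3},{"type":"number"}],"minItems":3,"maxItems":3},"minItems":1,"maxItems":5},"only":{"type":"string"},"quiet":{"type":"boolean"},"lines":{"type":"string"}},"required":["ticks"],"additionalProperties":false}. ticks is a list of rows, 1 to 5 of them, each written [opening, [dx, dy, dz], turn]: the finger opening in mm, then dx, dy, dz in fractions of the full range, 1 being 600 mm, then a turn about the tool's z in shares of pi rad (1.0 is pi rad); each row is the pose to reach, as a shift and turn from the pose commanded when the call began, along the tool's axes at that moment; what a row does not reach only later rows make up. A row lasts 1/8 s, in which the tool goes at most 62.5 mm and 0.188 rad, less where a joint would pass 70% of its speed; a pose out of reach is approached as far as the arm can. The fingers move at their own pace and stop on an object; the grip force is fixed at half the most. Time passes only in rows, so rows that do not move let the fingers close. The tool returns the time, the measured TCP pose, the force, the opening and the grip force at its end. only (a regular expression) keeps the lines of the reply that match it, lines (a string "A,B") keeps lines A to B, and quiet returns only ok. Shift and turn numbers lie between -1 and 1, and a call with a number outside is refused. Input that does not fit is refused with a message, and nothing moves.
- bot.get_obs(): the state, without advancing time (a new reading comes with each control period).
- bot.capture(name): name is "scene" or "side" or "wrist"; returns a dict with "color" (420x560x3 uint8, red, green, blue), "K" (3x3 intrinsics, pixels), "R" (3x3) and "t" (3): a world point X has camera coordinates R X + t. Camera axes: x right, y down, z forward; pixel columns grow to the right and rows downward; lengths in mm; the calibration is good to about 2 mm. A picture is of the moment at which its call begins. There is no depth.
- bot.close_job(): hands the job in; it is judged then, once.
The state is a dict: "time": time; "joint_positions": joint angles; "dq": joint speeds; "tau": joint torques, N m; "tool_pos": TCP position; "tcp_rot": TCP orientation; "contact_force": force on the tool from outside, world axes, zero at the start; "moment": the same for the moment, N m; "grip_width": finger opening in mm; "finger_force": force on a finger pad.
Only numpy, scipy, OpenCV 4.12 (cv2) and the standard library are available. Lean on these libraries where they do the work, as an engineer would, in place of code of your own. Each camera call takes 0.05 s, during which the arm holds its last target. There are 200 camera calls.

## Working session

There is one attempt and no reset: what is moved stays moved. The work goes in short steps, Python scripts to look and compute and a tool call to move; the robot and the scene stay as the last step left them, time stands still between calls to the robot, and variables do not carry over. Pictures are saved under pics/ and viewed, at most 10 in all, crops included, and the job is handed in when it is done.

```bash
mkdir -p pics; ls; python3 - <<'E'
from plant import bot
import cv2,json,numpy as np
o=bot.get_obs();print(o['tool_pos'],o['tcp_rot'],o['time'])
d={}
for n in('scene','side','wrist'):
    c=bot.capture(n);cv2.imwrite(f'pics/{n}0.png',c['color'][:,:,::-1]);d[n]={k:np.array(c[k]).tolist() for k in('K','R','t')}
    R=np.array(c['R']);print(n,-R.T@np.array(c['t']),R[2])
json.dump(d,open('cal0.json','w'))
E
```

```text
pics
plant.py
[5.24852948e+02 3.36139967e-02 4.04034003e+02] [-3.14000260e+00 -2.49203689e-04  1.57076582e+00] 0.0
scene [-141.95515248 -631.13250498  667.13010662] [ 0.62560989  0.57310479 -0.52930442]
side [  299.01872662 -1331.94476567   610.01263958] [ 0.16013226  0.91899969 -0.36027382]
wrist [525.06329286  83.25662358 384.14614169] [-9.89503368e-05 -3.03903191e-01 -9.52702913e-01]
```

View pics/scene0.png

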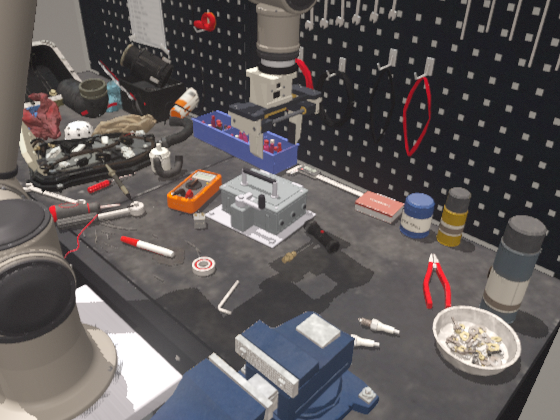

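View pics/wrist0.png

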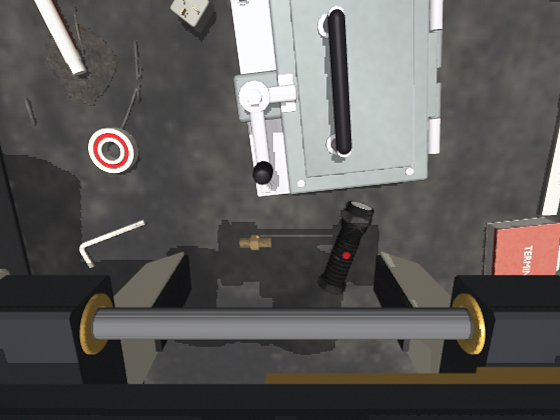

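The wrist view shows the knob top at about (263,172), the pivot at (255,95), and the handle bar running from (337,17) to (344,147). The torch and union are to the right of the box.

```bash
cat > h.py <<'E'
import numpy as np,json
def ray(c,u,v,z):
    K,R,t=(np.array(c[k]) for k in'KRt')
    C=-R.T@t; d=R.T@np.linalg.solve(K,[u,v,1]); return C+d*(z-C[2])/d[2]
def proj(c,X):
    K,R,t=(np.array(c[k]) for k in'KRt'); p=K@(R@np.array(X)+t); return (p[:2]/p[2]).round(1)
E
python3 - <<'E'
import json;from h import *
c=json.load(open('cal0.json'))['wrist']
kn=ray(c,263,172,108);h1=ray(c,337,17,113);h2=ray(c,344,147,113)
p=ray(c,255,95,92);print(kn,p,h1,h2)
d=h1-h2;yaw=np.arctan2(-d[0],d[1]);print('yaw',yaw)
for q in [(427,180,76),(283,193,73),(302,184,76),(410,171,76)]:print(ray(c,*q))
# box frame fit: hinge corners/ front edge
ex=np.array([np.cos(yaw),np.sin(yaw),0]);
print('pivot from mid handle', (h1+h2)/2-65*ex, 'knob dist',np.linalg.norm((kn-p)[:2]))
E
```

```text
[510.01226899  27.08740833 108.        ] [503.82045399  85.31841436  92.        ] [562.81387924 136.10283608 113.        ] [572.3949386   47.48285097 113.        ]
yaw 0.1076956756224735
[654.48095036  13.40060101  76.        ]
[526.02486066   0.5582591   73.        ]
[543.01816806   9.69216448  76.        ]
[638.4130707   21.53312931  76.        ]
pivot from mid handle [502.98099138  84.80614861 113.        ] knob dist 58.55927455724359
```

```bash
python3 - <<'E'
import cv2
a=cv2.imread('pics/wrist0.png')[0:210,200:460];cv2.imwrite('pics/w0c.png',cv2.resize(a,None,fx=2.8,fy=2.8,interpolation=cv2.INTER_CUBIC))
E
```

```text
(no output)
```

View pics/w0c.png

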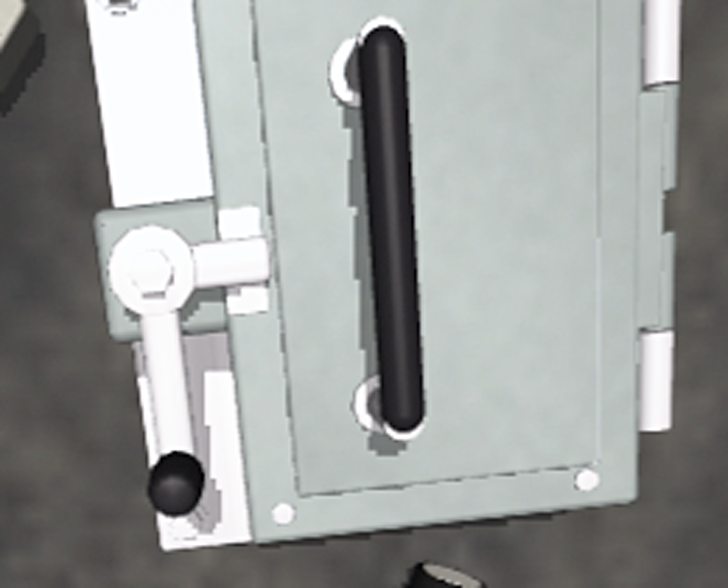

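Units first: shifts go in shares of 600 mm and turns go in shares of pi rad. So 90 mm / 600 = 0.15, 40 mm / 600 = 0.0667, -0.108 rad / 3.1416 = -0.0344.

>>> shift_gripper:
  ticks:
    - [50,[0.0433,-0.025,0],-0.0344]
    - [50,[0.0433,-0.025,0.0667],-0.0344]
    - [50,[0.0433,-0.025,0.15],-0.0344]

```text
time: 0.52
tool_pos: [510.1, 26.3, 314.6]
tcp_rot: [3.138, 0.001, 1.679]
contact_force: [1.1, 0.4, -0.6]
grip_width: 66.3
finger_force: 0.0
```

```bash
python3 - <<'E'
from plant import bot
import cv2
from h import *
c=bot.capture('wrist');cv2.imwrite('pics/w1.png',c['color'][:,:,::-1])
o=bot.get_obs();print(o['tool_pos'],o['contact_force'],proj(c,[510,26.7,115]),proj(c,[510,26.7,98]))
E
```

```text
[507.90284806  26.33936435 307.71639681] [-4.23934604  0.21790188 -4.58334344] [279.8 253.7] [279.8 241.8]
```

View pics/w1.png

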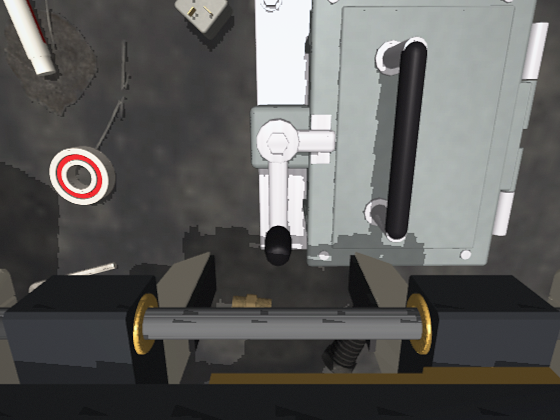

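The knob is at about (278,246), which matches the prediction, and it sits between the fingers. I'll lower and close on it.

In the tool's units: 48 mm / 600 = 0.08, 25 mm / 600 = 0.0417.

>>> shift_gripper:
  ticks:
    - [50,[0,0,0],0]
    - [50,[0,0,0.0417],0]
    - [50,[0,0,0.08],0]
    - [50,[0,0,0.08],0]

```text
time: 1.08
tool_pos: [510.4, 25.9, 267.5]
tcp_rot: [3.141, 0.0, 1.679]
contact_force: [-0.4, -0.6, 0.0]
grip_width: 50.1
finger_force: 0.0
```

>>> shift_gripper:
  ticks:
    - [0,[0,0,0],0]
    - [0,[0,0,0],0]
    - [0,[0,0,0],0]
    - [0,[0,0,0],0]
    - [0,[0,0,0],0]

```text
time: 1.7
tool_pos: [509.2, 25.8, 267.0]
tcp_rot: [-3.139, 0.0, 1.679]
contact_force: [-4.6, -1.9, 6.2]
grip_width: 15.6
finger_force: 30.1
```

In the tool's units: -41 mm / 600 = -0.0683, 10.5 mm / 600 = 0.0175.

>>> shift_gripper:
  ticks:
    - [0,[0.0017,-0.015,0],0]
    - [0,[0.005,-0.03,0],0]
    - [0,[0.01,-0.0433,0],0]
    - [0,[0.0175,-0.0567,0],0]
    - [0,[0.0267,-0.0683,0],0]

```text
time: 2.33
tool_pos: [468.7, 36.8, 267.5]
tcp_rot: [3.136, 0.002, 1.678]
contact_force: [6.6, -6.1, -1.4]
grip_width: 15.4
finger_force: 30.0
```

>>> shift_gripper:
  ticks:
    - [0,[0.0117,-0.01,0],0]
    - [0,[0.0242,-0.0183,0],0]
    - [0,[0.0375,-0.025,0],0]
    - [0,[0.0517,-0.0292,0],0]
    - [0,[0.0667,-0.0317,0],0]

```text
time: 2.95
tool_pos: [443.9, 74.6, 267.1]
tcp_rot: [-3.141, 0.002, 1.679]
contact_force: [-2.0, -8.3, 5.5]
grip_width: 14.7
finger_force: 30.0
```

>>> shift_gripper:
  ticks:
    - [0,[0.0033,0,0],0]
    - [0,[0.0033,0,0],0]

```text
time: 3.2
tool_pos: [443.4, 76.9, 267.0]
tcp_rot: [-3.14, 0.001, 1.679]
contact_force: [-4.0, -3.8, 6.5]
grip_width: 15.4
finger_force: 30.2
```

```bash
python3 - <<'E'
from plant import bot
import cv2
from h import *
c=bot.capture('scene');cv2.imwrite('pics/s1.png',cv2.resize(c['color'][130:280,170:370,::-1],None,fx=3.5,fy=3.5))
E
```

```text
(no output)
```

View pics/s1.png

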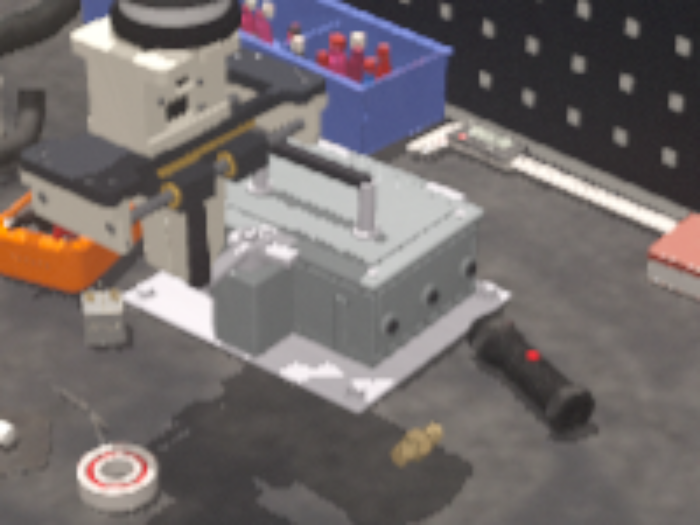

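The lever now points straight out and the lid's front edge looks clear. I'll release it, lift, and check.

>>> shift_gripper:
  ticks:
    - [50,[0,0,0],0]
    - [50,[0,0,0],0]
    - [50,[0,0,0],0]
    - [50,[0,0,0],0]

```text
time: 3.75
tool_pos: [444.1, 77.3, 266.7]
tcp_rot: [-3.142, -0.0, 1.679]
contact_force: [0.6, 0.5, -0.6]
grip_width: 48.4
finger_force: 0.0
```

>>> shift_gripper:
  ticks:
    - [60,[0,0,-0.05],0]
    - [60,[0,0,-0.125],0]
    - [60,[0,0.05,-0.125],0]
    - [60,[0,0.1167,-0.125],0]
    - [60,[0,0.1167,-0.125],0]

```text
time: 4.38
tool_pos: [515.3, 84.8, 341.4]
tcp_rot: [3.14, 0.0, 1.679]
contact_force: [-0.7, 0.8, -0.4]
grip_width: 60.4
finger_force: 0.0
```

```bash
python3 - <<'E'
from plant import bot
import cv2
from h import *
c=bot.capture('wrist');cv2.imwrite('pics/w2.png',c['color'][:,:,::-1])
o=bot.get_obs();print(o['tool_pos'],proj(c,[567.6,91.8,113]),proj(c,[503,85,92]))
print(ray(c,300,200,113))
import json;json.dump({k:np.array(c[k]).tolist() for k in'KRt'},open('cal2.json','w'))
E
```

```text
[513.97132224  84.77421319 341.11966679] [363.8 233.3] [262.9 221.9]
[524.67912623 109.21932918 113.        ]
```

View pics/w2.png

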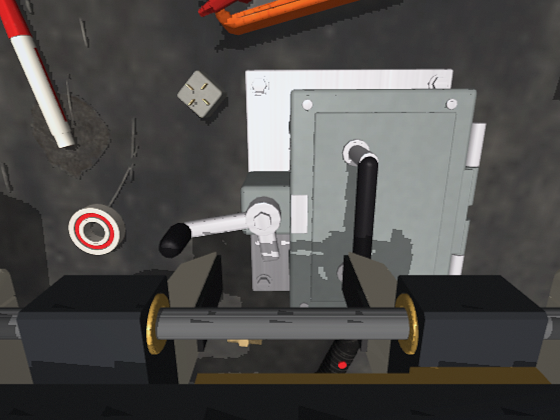

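The lever is out at about 1.45 rad and the nose is clear. The bar is at column ~366 near row 233, as predicted. Next I'll grip the bar.

In the tool's units: 70 mm / 600 = 0.1167, 55 mm / 600 = 0.0917.

>>> shift_gripper:
  ticks:
    - [44,[0.0017,0.05,0],0]
    - [44,[0.0017,0.0917,0],0]
    - [44,[0.0017,0.0917,0.0333],0]
    - [44,[0.0017,0.0917,0.0833],0]
    - [44,[0.0017,0.0917,0.1167],0]

```text
time: 5.05
tool_pos: [566.9, 91.6, 270.3]
tcp_rot: [-3.139, -0.0, 1.679]
contact_force: [-0.4, -0.1, -0.0]
grip_width: 44.0
finger_force: 0.0
```

>>> shift_gripper:
  ticks:
    - [44,[0,0,0],0]
    - [0,[0,0,0],0]
    - [0,[0,0,0],0]
    - [0,[0,0,0],0]
    - [0,[0,0,0],0]

```text
time: 5.68
tool_pos: [567.2, 91.6, 272.1]
tcp_rot: [-3.138, 0.0, 1.679]
contact_force: [-8.4, -0.9, 6.5]
grip_width: 11.2
finger_force: 30.0
```

>>> shift_gripper:
  ticks:
    - [0,[0,0,0],0]

```text
time: 5.8
tool_pos: [567.1, 91.6, 272.1]
tcp_rot: [-3.138, 0.0, 1.679]
contact_force: [-6.9, -1.1, 7.3]
grip_width: 11.0
finger_force: 30.0
```

In the tool's units: -4.3 mm / 600 = -0.0072, -3 mm / 600 = -0.005.

>>> shift_gripper:
  ticks:
    - [0,[0,0.0017,-0.0028],0]
    - [0,[0,0.0028,-0.005],0]
    - [0,[0,0.0042,-0.0072],0]
    - [0,[0,0.0042,-0.0072],0]

```text
time: 6.3
tool_pos: [568.5, 91.7, 272.7]
tcp_rot: [-3.13, -0.0, 1.679]
contact_force: [-5.7, -1.6, -13.1]
grip_width: 11.0
finger_force: 30.0
```

In the tool's units: -4.1 mm / 600 = -0.0068, 2.6 mm / 600 = 0.0043.

>>> shift_gripper:
  ticks:
    - [0,[0,0.002,-0.0033],0]
    - [0,[0,0.0043,-0.0068],0]
    - [0,[0,0.0043,-0.0068],0]

```text
time: 6.68
tool_pos: [571.4, 92.0, 278.3]
tcp_rot: [-3.132, -0.0, 1.679]
contact_force: [-7.1, -1.9, -2.2]
grip_width: 11.0
finger_force: 30.0
```

In the tool's units: -10.2 mm / 600 = -0.017, 8 mm / 600 = 0.0133.

>>> shift_gripper:
  ticks:
    - [0,[0,0.0042,-0.0067],0]
    - [0,[0,0.0092,-0.0125],0]
    - [0,[0,0.0133,-0.017],0]
    - [0,[0,0.0133,-0.017],0]
    - [0,[0,0.0133,-0.017],0]

```text
time: 7.3
tool_pos: [579.1, 92.9, 289.4]
tcp_rot: [-3.132, -0.0, 1.679]
contact_force: [-10.7, -2.1, 2.8]
grip_width: 11.0
finger_force: 30.0
```

```bash
python3 - <<'E'
from plant import bot
import cv2
from h import *
c=bot.capture('side');yb=np.array([-.1078,.9942,0]);xb=np.array([.9942,.1078,0]);
O=np.array([503,85,0])+83*xb
def edge(th,s): 
    x0,z0=-131.7,8.5
    return O+xb*(68.5+x0*np.cos(th)+z0*np.sin(th))+yb*s+np.array([0,0,66+z0*np.cos(th)-x0*np.sin(th)])
for th in(0,.15,.23,.3):print(th,proj(c,edge(th,-85)))
u,v=map(int,proj(c,edge(.2,-40)));print(u,v)
cv2.imwrite('pics/d1.png',cv2.resize(c['color'][v-50:v+50,u-60:u+70,::-1],None,fx=6,fy=6,interpolation=cv2.INTER_CUBIC))
print(u-60,v-50,bot.get_obs()['tool_pos'])
E
```

```text
0 [280.  211.8]
0.15 [281.1 205.4]
0.23 [282.1 202. ]
0.3 [283.1 199.1]
277 198
217 148 [579.0496696   92.89259339 289.41322703]
```

View pics/d1.png

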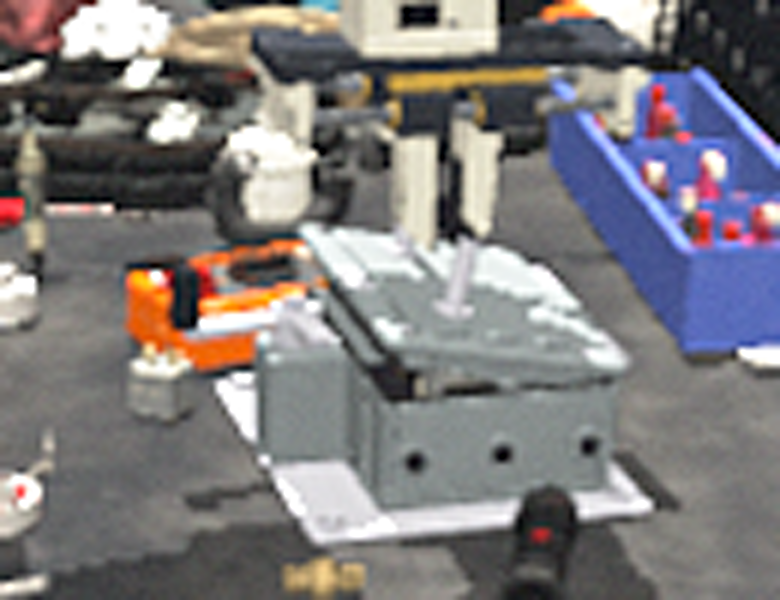

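The lid is ajar. I'll overlay predicted edges on both cameras to check the angle.

```bash
python3 - <<'E'
from plant import bot
import cv2
from h import *
yb=np.array([-.1078,.9942,0]);xb=np.array([.9942,.1078,0])
O=np.array([503,85,0])+83*xb
def pt(x,y,z,th):
    x-=68.5;z-=66
    return O+xb*(68.5+x*np.cos(th)+z*np.sin(th))+yb*y+np.array([0,0,66+z*np.cos(th)-x*np.sin(th)])
rows=[]
for n in('side','scene'):
    c=bot.capture(n);u,v=map(int,proj(c,pt(-30,-30,80,.1)));w,h=(33,24) if n=='side' else (50,37)
    w,h=50,37;s=8
    im=cv2.resize(c['color'][v-h:v+h,u-w:u+w,::-1],None,fx=s,fy=s,interpolation=cv2.INTER_CUBIC)
    f=lambda X:tuple(int(q) for q in (proj(c,X)-[u-w-.5,v-h-.5])*s)
    for th,col in((.15,(0,0,255)),(.23,(0,255,0)),(.3,(255,0,0))):
        P=np.array([f(pt(-63,85,75,th)),f(pt(-63,-85,75,th)),f(pt(60,-85,75,th))]);cv2.polylines(im,[P],False,col,1)
    P=np.array([f(pt(-60,-85,5,0)),f(pt(60,-85,5,0))]);cv2.polylines(im,[P],False,(0,255,255),1)
    rows.append(im[:,:])
m=np.hstack(rows);m=cv2.resize(m,(800,int(m.shape[0]*800/m.shape[1])))
cv2.imwrite('pics/ov_side.png',rows[0]);cv2.imwrite('pics/ov_scene.png',rows[1]);print(rows[0].shape)
E
```

```text
(592, 800, 3)
```

View pics/ov_side.png

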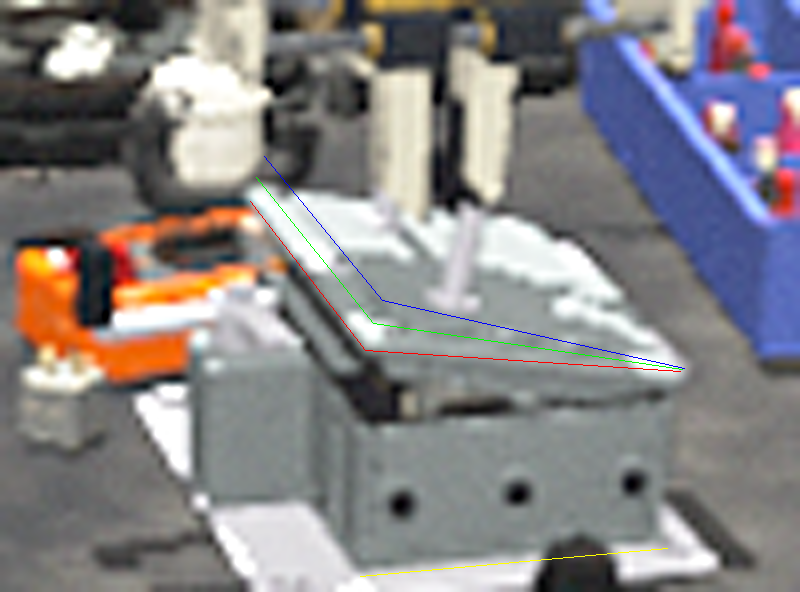

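View pics/ov_scene.png

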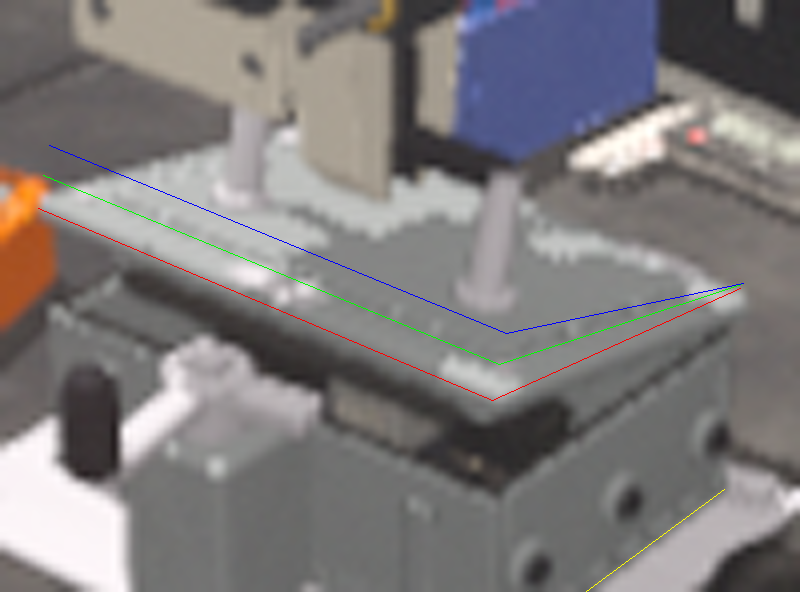

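The front edge reads about 0.15 rad (~20 mm), because the bar slipped a little in the pads at the seal peak. I'll raise it another ~0.08 rad and recheck.

In the tool's units: -6.3 mm / 600 = -0.0105, 5 mm / 600 = 0.0083.

>>> shift_gripper:
  ticks:
    - [0,[0,0.0042,-0.0053],0]
    - [0,[0,0.0083,-0.0105],0]
    - [0,[0,0.0083,-0.0105],0]
    - [0,[0,0.0083,-0.0105],0]

```text
time: 7.95
tool_pos: [584.4, 93.5, 296.1]
tcp_rot: [-3.134, -0.0, 1.679]
contact_force: [-10.3, -1.2, 3.8]
grip_width: 11.0
finger_force: 30.0
```

```bash
python3 - <<'E'
from plant import bot
import cv2
from h import *
yb=np.array([-.1078,.9942,0]);xb=np.array([.9942,.1078,0])
O=np.array([503,85,0])+83*xb
def pt(x,y,z,th):
    x-=68.5;z-=66
    return O+xb*(68.5+x*np.cos(th)+z*np.sin(th))+yb*y+np.array([0,0,66+z*np.cos(th)-x*np.sin(th)])
ims=[]
for n,w,h,s in(('side',33,37,8),('scene',33,37,8)):
    c=bot.capture(n);u,v=map(int,proj(c,pt(-50,-55,80,.1)))
    im=cv2.resize(c['color'][v-h:v+h,u-w:u+w,::-1],None,fx=6,fy=8,interpolation=cv2.INTER_CUBIC)
    f=lambda X:tuple(int(q) for q in (proj(c,X)-[u-w-.5,v-h-.5])*[6,8])
    for th,col in((.15,(0,0,255)),(.23,(0,255,0)),(.3,(255,0,0))):
        P=np.array([f(pt(-63,85,75,th)),f(pt(-63,-85,75,th)),f(pt(60,-85,75,th))]);cv2.polylines(im,[P],False,col,1)
    ims.append(im)
m=np.hstack(ims);print(m.shape);cv2.imwrite('pics/ov2.png',m)
E
```

```text
(592, 792, 3)
```

View pics/ov2.png

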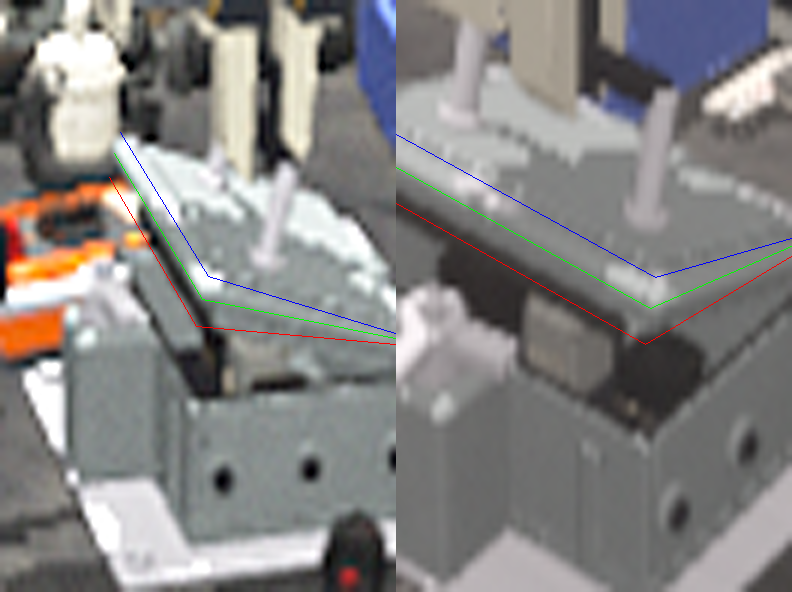

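Both views put the lid's front edge on the green line (0.23 rad, about 30 mm). The grip is steady, so I'm handing in.

>>> shift_gripper:
  ticks:
    - [0,[0,0,0],0]
    - [0,[0,0,0],0]

```text
time: 8.3
tool_pos: [584.4, 93.5, 296.1]
tcp_rot: [-3.134, -0.0, 1.679]
contact_force: [-10.4, -2.4, 4.1]
grip_width: 11.4
finger_force: 30.0
```

```bash
python3 -c "
from plant import bot
print(bot.close_job())"
```

```text
the job is handed in; nothing more can be done
None
```

The job is handed in: the clamp lever is swung out about a quarter turn (roughly 1.45 rad), the seal has let go, and the arm is still holding the lid with its front edge about 3 cm up, as read from two cameras; the hand-in gave no verdict.

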